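Lock the bottle stand's foot with its lever bolt

TASK

Of the two drip-bottle stands on the counter, one has its clamp lever still standing upright: twist that lever clockwise, regripping as needed, to screw its bolt in until it goes snug, when the springy ring under its head is twisted round with it by about 10 to 40 degrees, and no further. Then fold the lever right down flat until it is fully closed, without loosening the bolt, and let go; leave the other things on the counter where they are.

Things in the scene. Friction and masses are not known exactly. Their poses are not given: they have to be found in the camera images.
- clamp_top (a point): Centre of the top of the open stand's clamp, on the bolt's axis, 60 mm above the counter; fixed. z up, x towards the stand's upright column (18 mm thick, 220 mm tall, 145 mm from the bolt axis). Below lies a grey block 80 x 80 mm with a 45 mm wide bar on it. The other stand is the same but already locked, its lever flat
- collar_ring (a point): Centre of the underside of the dark steel springy ring lying under the bolt head: 52 mm across, 10 mm high, with a small tab sticking out of its rim along the ring's own x axis to 38 mm from the bolt axis. z up
- collar (a joint): How far the springy ring is twisted clockwise (seen from above), rad, 0 at the start. It moves only once the bolt has bound on it and is turned further; it resists as a torsion spring, 1.5 N m per rad plus 0.1 N m of friction, and when let go it springs most of the way back, taking the bound bolt and its lever with it
- bolt_head (a point): Bolt head, an aluminium fork 43 mm across. The point is the lever's hinge on the bolt's vertical axis. z up, x the level direction in which the lever folds, y its hinge axis. Clockwise from above lowers it 2.55 mm per rad. Runs freely (0.08 N m) for 1.3 to 2.7 rad, different each time, then binds abruptly on the ring and winds it up. Unscrews again at 0.08 N m
- lever (a joint): The clamp lever's fold angle, rad: 0 is upright (start), 1.57 lies flat (closed, end stop). It folds only towards the x axis of bolt_head. It is stiff and stays where it is left: 0.42 N m at the start, rising to 0.73 N m when flat, so it needs about 7 to 12 N at 60 mm from the hinge
- lever_tip (a point): The free end of the lever, 90 mm from the hinge, on the lever's centre line; z points along the lever away from the hinge. The lever is a flat aluminium bar 12 mm thick (along x, the fold direction) and 28 mm wide (along y, its hinge axis). Upright at the start, its end stands 179 to 183 mm above the counter
- vial: Bystander: small amber bottle 38 mm across, 72 mm tall, standing 100 to 120 mm from the open stand's bolt, on the side opposite to where the lever ends up. Origin: centre of its underside, z up
- carton: Bystander: upright cardboard carton 50 x 36 x 55 mm near the open stand's column, origin under its centre
- saline: Bystander: clear bottle 72 mm across, 150 mm tall, to the left, origin under its centre
- saline2: Bystander: clear bottle 68 mm across, 140 mm tall, right, origin under its centre
- dish: Bystander: steel bowl 100 mm across, 40 mm high, left, origin under its centre
- vial2: Bystander: amber bottle 38 mm across, 72 mm tall, near right, origin under its centre
- tape: Bystander: white disc 56 mm across, 30 mm high, right, origin under its centre

How it is judged:
On the way, in this order (a step that is already met when the one before it is completed fails the run):
1. the bolt is snug: it has twisted the ring by at least 7 degrees while the lever is still upright (value of joint collar above 0.12 rad and value of joint lever below 0.45 rad), for 0.1 s.
2. the lever is folded flat (value of joint lever above 1.45 rad), for 0.2 s.
At the end, for the whole second after the job is handed in: The bolt is still bound on its ring (turned back by less than 15 degrees), the lever lies within 7 degrees of flat, and nothing is held (value of joint lever above 1.45 rad and angle between the x axis of bolt_head and the x axis of collar_ring, either way round below 0.26 rad and z of bolt_head in the frame of collar_ring below 0.0275 m); the robot touches nothing.
It fails at once if the bolt is forced on: ring twisted more than 46 degrees (value of joint collar above 0.8 rad).
It fails at once if another thing on the counter is shifted by more than 30 mm (distance of any of vial, carton, saline, saline2, dish, vial2, tape from where it was at the start of the episode above 0.03 m).
It also fails if it takes over 58 s, if anything falls off the work surface, if the arm or the gripper's body presses on something with over 40 N, if the wrist force passes 120 N, or if a joint passes its speed limit or range.

ROBOT

A 6-joint arm with a two-finger parallel gripper is mounted at the origin on the work surface. World frame = base frame: x ahead of the robot, y to its left, z up, the work surface at z = 0. Lengths are in m, angles in rad, forces in N, time in s.
With the tool pointing down it reaches from about 0.35 to 0.975 m from the base axis. Payload 17.4 kg.
Tool frame: the origin (TCP) lies on the centre line of the jaws, within the pads' length; the fingertips stand 19 mm ahead of it and the grasp point (between the pads) is the TCP (tip_reach is the distance from the TCP to the fingertips, in m); z points along the fingers, y is the line along which they close (so a half turn about z gives the same grasp; the last joint's range is limited). The gripper opens to 85 mm and grips with 20 to 120 N. Pads are 22 mm wide; open, the fingers measure 114 mm over their backs; the gripper's body (76 mm by 85 mm) begins 54 mm behind the grasp point. The pads swing forward as they close: fully open they stand 13 mm farther back than shut.
Start: joints at [1.078, 0.116, 1.442, -0, 1.584, -0.038], TCP at [0.297, 0.606, 0.214] pointing down, gripper open.
Joint ranges: [-2.83, 2.83], [-0.83, 2.19], [0.07, 2.5], [-1.14, 4.28], [0.01, 3], [-2.97, 2.97]. Speed limits (rad/s): [1.89, 1.89, 2.22, 3.14, 3.14, 3.14].

INTERFACE

Orientations are given as a rotation vector (axis times angle).
In Python, from station import read_state, grab_frame, camera_info, hand_in, tip_reach gives the robot as it stands.
- The arm moves only by the tool step_arm, never from a script. Its argument "moves" is text: rows parted by semicolons, each of 7 numbers parted by spaces: the shift along the tool's x, y, z normalised to -1 to 1, where 1 is 10 cm, then the turn, a rotation vector about the tool's x, y, z normalised to -1 to 1, where 1 is 180 degrees, then the closure in counts, from 0 (fully open) to 255 (shut). In form: tx ty tz ax ay az jaw; .... A call has 1 to 20 rows; each row is the pose to reach, as a shift and turn from the pose commanded when the call began, along the tool's axes at that moment, turning the shorter way round; what a row does not reach only later rows make up. A row lasts 1/12 s, in which the tool goes at most 41.7 mm and 7.16 degrees, less where a joint would pass 70% of its speed; a pose out of reach is approached as far as the arm can. A call with a number of a shift or a turn outside -1 to 1 is refused whole. A call with a gripper value outside its range is refused whole. The fingers move at their own pace and stop on an object; the grip force is fixed at half the most. Time passes only in rows, so rows that repeat a pose let the fingers close. It gives the time, the measured TCP pose, the force, the opening and the grip force at its end, in the units of the state.
- read_state(): the state, without advancing time (a new reading comes with each control period).
- grab_frame(name): name is "side" or "top" or "wrist"; returns the picture (384x512x3 uint8, red, green, blue); there is no depth.
- camera_info(name): a dict with "K" (3x3 intrinsics, pixels), "rvec" (rotation vector, rad) and "tvec" (3), from world to camera coordinates, as OpenCV has them; the wrist camera has in their place "tool_from_camera" (4x4, takes a point from camera to tool coordinates, whose origin is the TCP and whose axes are the flange's). Camera axes: x right, y down, z forward; pixel columns grow to the right and rows downward; lengths in m; the calibration is good to about 2 mm. A picture is of the moment at which its call begins: read the wrist's pose just before it. camera_info takes no time and is no camera call.
- hand_in(): hands the job in; it is judged then, once.
The state is a dict: "t": time; "joint_pos": joint angles; "dq": joint speeds; "joint_efforts": joint torques, N m; "tcp_pos": TCP position; "tcp_rot": TCP orientation; "force": force on the tool from outside, world axes, zero at the start; "wrist_torque": the same for the moment, N m; "gripper_width": opening from 0.0 (shut) to 1.0 (fully open); "gripper_force": force on a finger pad.
Only numpy, scipy, OpenCV 4.12 (cv2) and the standard library are available. Lean on these libraries where they do the work, as an engineer would, in place of code of your own. Each camera call takes 0.05 s, during which the arm holds its last target. There are 200 camera calls.

## Working session

There is one attempt and no reset: what is moved stays moved. The work goes in short steps, Python scripts to look and compute and a tool call to move; the robot and the scene stay as the last step left them, time stands still between calls to the robot, and variables do not carry over. Pictures are saved under pics/ and viewed, at most 10 in all, crops included, and the job is handed in when it is done.

Besides the shell and the picture viewer there is one more tool, called after "Emit:" in YAML: its name, and indented under it one key for each argument. step_arm: Moves the arm, as the interface text tells. Its arguments: {"type":"object","properties":{"moves":{"type":"string"}},"required":["moves"]}

```bash
mkdir -p pics; ls; cat > h.py <<'E'
import numpy as np, cv2
from station import *
def save(n,f): cv2.imwrite('pics/'+f, cv2.cvtColor(grab_frame(n),cv2.COLOR_RGB2BGR))
def ray(n,u,v):
    c=camera_info(n);K=np.array(c['K'],float);R=cv2.Rodrigues(np.array(c['rvec'],float))[0];t=np.array(c['tvec'],float).ravel()
    return -R.T@t, R.T@np.linalg.inv(K)@np.array([u,v,1.])
def onz(n,u,v,z):
    o,d=ray(n,u,v); return o+d*(z-o[2])/d[2]
def proj(n,p):
    c=camera_info(n); q=cv2.projectPoints(np.array(p,float).reshape(-1,3),np.array(c['rvec'],float),np.array(c['tvec'],float),np.array(c['K'],float),None)[0]; return q.reshape(-1,2)
E
python3 - <<'E'
from h import *
save('top','top0.png');save('side','side0.png')
a=np.hstack([cv2.imread('pics/top0.png'),cv2.imread('pics/side0.png')])
s=read_state();print(s)
for n in('top','side'):
  o,d=ray(n,256,192);print(n,o,d,camera_info(n)['K'])
E
```

```text
pics
{'t': 0.1, 'joint_pos': array([ 1.07822801e+00,  1.16435641e-01,  1.44221733e+00, -2.72182666e-05,
        1.58400806e+00, -3.78297504e-02]), 'dq': array([ 0.00053452, -0.0001382 , -0.00092316, -0.00017907, -0.00068241,
        0.00158929]), 'joint_efforts': array([-4.57121803e-05, -7.33666921e+01, -6.33781457e+01, -1.38205619e-04,
        5.47856776e-03, -8.26347673e-06]), 'tcp_pos': array([0.29641784, 0.60621164, 0.2131259 ]), 'tcp_rot': array([-7.08106272e-01, -3.06048900e+00,  1.63060450e-03]), 'force': array([-0.1896217 , -0.70537457, -0.50989694]), 'wrist_torque': array([ 0.01719961, -0.02152168,  0.01653563]), 'gripper_force': 0.0, 'gripper_width': 1.0012955528558272}
top [ 0.33120659 -0.01767352  1.29626334] [ 0.14213922 -0.00331007 -0.99018176] [[401.84025324   0.         249.61151014]
 [  0.         401.84025324 183.74827228]
 [  0.           0.           1.        ]]
side [ 0.17011891 -0.96217526  1.12971739] [ 0.29660863  0.65874769 -0.69195528] [[464.6069227    0.         243.56127481]
 [  0.         464.6069227  193.50799728]
 [  0.           0.           1.        ]]
```

View pics/top0.png

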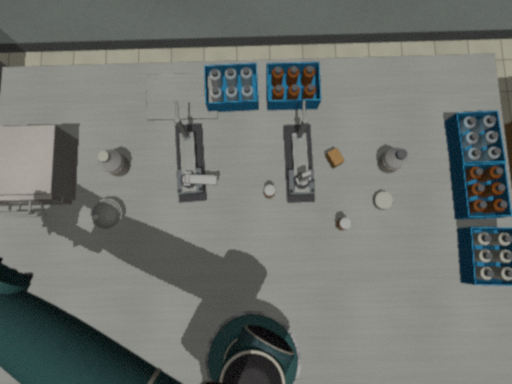

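View pics/side0.png

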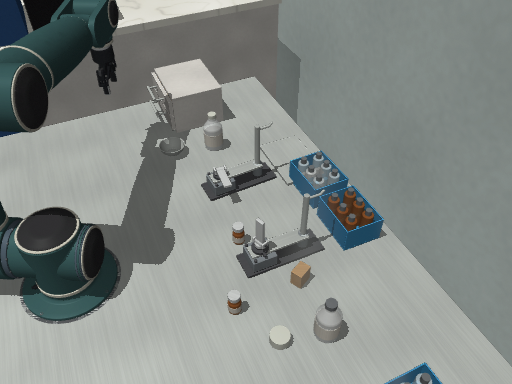

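Top view: the open stand has its lever near (302,180) and column at (300,125), with the vial to its left at (269,189). The locked stand is at (192,180). I'll zoom in on the open one.

```bash
python3 - <<'E'
from h import *
t=cv2.imread('pics/top0.png')[110:215,260:360];s=cv2.imread('pics/side0.png')[185:285,220:335]
t=cv2.resize(t,(400,420),interpolation=cv2.INTER_CUBIC);s=cv2.resize(s,(400,348),interpolation=cv2.INTER_CUBIC)
s=cv2.copyMakeBorder(s,0,72,0,0,cv2.BORDER_CONSTANT)
cv2.imwrite('pics/c0.png',np.clip(np.hstack([t,s])*1.3,0,255).astype(np.uint8))
E
```

```text
(no output)
```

View pics/c0.png

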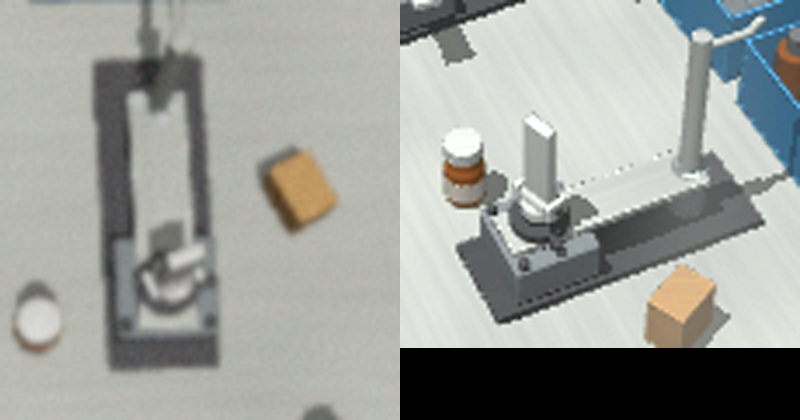

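```bash
python3 - <<'E'
from h import *
# triangulate lever top centre: top px (306.2,175.5), side px
def tri(a,b):
    o1,d1=ray('top',*a);o2,d2=ray('side',*b);d1/=np.linalg.norm(d1);d2/=np.linalg.norm(d2)
    A=np.array([d1,-d2]).T;s=np.linalg.lstsq(A,o2-o1,rcond=None)[0];p,q=o1+d1*s[0],o2+d2*s[1];return (p+q)/2,np.linalg.norm(p-q)
k=115/400
print('leveltop tri',tri((306.2,175.5),(220+139*k,185+122*k)))
print('top@.181',onz('top',260+185/4,110+262/4,.181),'ring@.066',onz('top',260+166/4,110+281/4,.067))
a=onz('top',260+166/4,110+270/4,.181);b=onz('top',260+203/4,110+253/4,.181);print('edge',a,b,np.linalg.norm(a-b),np.degrees(np.arctan2(*(b-a)[1::-1])))
print('side top@.181',onz('side',220+139*k,185+122*k,.181),'block corners@.0')
print('vial',onz('top',260+37/4,110+318/4,.07),'col',onz('top',260+152/4,110+5/4,.22))
c=camera_info('wrist');print(c['tool_from_camera'],c['K'])
E
```

```text
leveltop tri (array([ 0.53799415, -0.16474659,  0.179399  ]), np.float64(0.005808339435660264))
top@.181 [ 0.53481001 -0.16400486  0.181     ] ring@.066 [ 0.54103058 -0.16361119  0.067     ]
edge [ 0.52942114 -0.15041308  0.181     ] [ 0.54093962 -0.17694446  0.181     ] 0.028923861788025237 -66.53214035231659
side top@.181 [ 0.54037939 -0.16619386  0.181     ] block corners@.0
vial [ 0.51403362 -0.06280087  0.07      ] col [ 0.710547  -0.1440583  0.22     ]
[[-2.07183635e-04 -9.48705313e-01 -3.16161647e-01  8.10430610e-02]
 [ 9.99999599e-01  7.89560705e-05 -8.92232181e-04 -2.73881045e-04]
 [ 8.71428292e-04 -3.16161705e-01  9.48704916e-01 -1.60073070e-01]
 [ 0.00000000e+00  0.00000000e+00  0.00000000e+00  1.00000000e+00]] [[303.08823377   0.         259.43788289]
 [  0.         303.08823377 192.94098842]
 [  0.           0.           1.        ]]
```

Lever top is at about (0.538, -0.164, 0.18), the measured width of 29 mm is consistent with the 28 mm given, and its fold direction is about +24°. I'll approach at height.

Emit:
step_arm:
  moves: "0 0 -1 0 0 0 0;0 0 -1 0 0 0 0;-0.5 -0.5 -1 0 0 0 0;-1 -1 -1 0 0 0 0;-1 -1 -1 0 0 0 0;-1 -1 -1 0 0 0 0;-1 -1 -1 0 0 0 0"

```text
t: 0.68
tcp_pos: [0.3436, 0.4698, 0.3149]
tcp_rot: [0.712, 3.059, 0.002]
force: [0.6, 0.9, -0.7]
gripper_width: 1.0
gripper_force: 0.0
```

Emit:
step_arm:
  moves: "-1 -1 0 0 0 0 0;-1 -1 0 0 0 0 0;-1 -1 0 0 0 0 0;-1 -1 0 0 0 0 0;-1 -1 0 0 0 0 0"

```text
t: 1.1
tcp_pos: [0.3892, 0.3365, 0.314]
tcp_rot: [0.712, 3.059, 0.0]
force: [0.0, 0.3, -0.1]
gripper_width: 1.003
gripper_force: 0.0
```

Emit:
step_arm:
  moves: "-1 -1 0 0 0 0 0;-1 -1 0 0 0 0 0;-1 -1 0 0 0 0 0;-1 -1 0 0 0 0 0;-1 -1 0 0 0 0 0"

```text
t: 1.52
tcp_pos: [0.4352, 0.2032, 0.3136]
tcp_rot: [0.713, 3.06, -0.001]
force: [-1.3, 0.9, -0.9]
gripper_width: 1.001
gripper_force: 0.0
```

Emit:
step_arm:
  moves: "-1 -1 0 0 0 0 0;-1 -1 0 0 0 0 0;-1 -1 0 0 0 0 0;-1 -1 0 0 0 0 0;-1 -1 0 0 0 0 0"

```text
t: 1.93
tcp_pos: [0.4812, 0.0697, 0.3132]
tcp_rot: [-0.712, -3.059, 0.001]
force: [-0.9, 0.9, -0.7]
gripper_width: 1.001
gripper_force: 0.0
```

Emit:
step_arm:
  moves: "-1 -1 0 0 0 0.22 0;-1 -1 0 0 0 0.22 0;-1 -1 0 0 0 0.22 0;-1 -1 0 0 0 0.22 0;-1 -1 0 0 0 0.22 0;-1 -1 0 0 0 0.22 0;-1 -1 0 0 0 0.22 0;-1 -1 0 0 0 0.22 0"

```text
t: 2.6
tcp_pos: [0.5264, -0.0611, 0.3136]
tcp_rot: [-1.698, -2.643, -0.0]
force: [0.0, 0.3, 0.1]
gripper_width: 1.0
gripper_force: 0.0
```

Emit:
step_arm:
  moves: "-0.98 -0.32 0 0 0 0 0;-0.98 -0.32 0 0 0 0 0;-0.98 -0.32 0 0 0 0 0;-0.98 -0.32 0 0 0 0 0;-0.98 -0.32 0 0 0 0 0;-0.98 -0.32 0 0 0 0 0"

```text
t: 3.1
tcp_pos: [0.5375, -0.1638, 0.3138]
tcp_rot: [-1.7, -2.642, -0.0]
force: [0.1, 0.0, 0.9]
gripper_width: 1.001
gripper_force: 0.0
```

```bash
cat >> h.py <<'E'
def wproj(s,p):
    c=camera_info('wrist');T=np.eye(4);T[:3,:3]=cv2.Rodrigues(s['tcp_rot'])[0];T[:3,3]=s['tcp_pos']
    M=np.linalg.inv(T@np.array(c['tool_from_camera']));q=(M@np.c_[np.array(p).reshape(-1,3),np.ones(len(np.array(p).reshape(-1,3)))].T)[:3]
    r=np.array(c['K'])@q;return (r[:2]/r[2]).T
def wonz(s,u,v,z):
    c=camera_info('wrist');T=np.eye(4);T[:3,:3]=cv2.Rodrigues(s['tcp_rot'])[0];T[:3,3]=s['tcp_pos'];W=T@np.array(c['tool_from_camera'])
    d=W[:3,:3]@np.linalg.inv(np.array(c['K']))@np.array([u,v,1.]);return W[:3,3]+d*(z-W[2,3])/d[2]
E
python3 - <<'E'
from h import *
s=read_state();print(s['tcp_pos'],s['tcp_rot'],s['joint_pos'],s['wrist_torque']);save('wrist','w1.png')
print(wproj(s,[[.538,-.164,.181],[.538,-.164,.07]]))
E
```

```text
[ 0.53750948 -0.16382611  0.31377883] [-1.70005355e+00 -2.64164154e+00 -4.58199243e-04] [-3.41417053e-01 -1.38828273e-01  1.53420999e+00  3.30970110e-04
  1.74632282e+00 -7.68486990e-01] [ 0.01778744 -0.03193836 -0.01168521]
[[260.05240046 177.37091279]
 [259.88699275 155.36228443]]
```

View pics/w1.png

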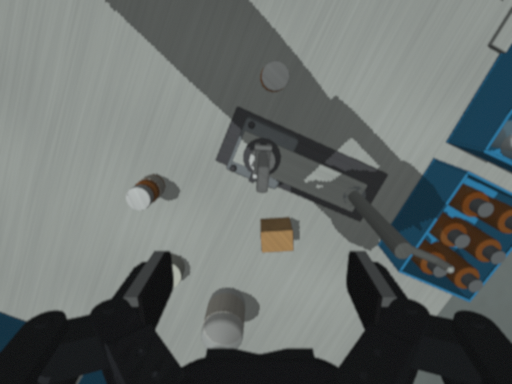

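```bash
python3 - <<'E'
from h import *
i=cv2.imread('pics/w1.png')[130:205,220:305];cv2.imwrite('pics/w1c.png',np.clip(cv2.resize(i,None,fx=7,fy=7,interpolation=cv2.INTER_CUBIC)*1.4,0,255).astype(np.uint8))
E
```

```text
(no output)
```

View pics/w1c.png

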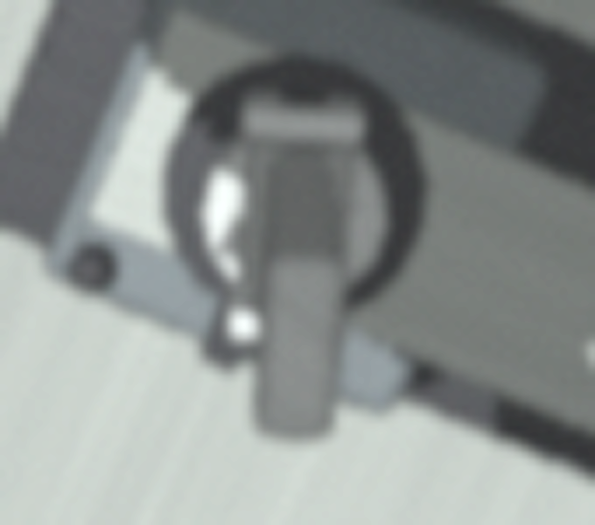

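```bash
python3 - <<'E'
from h import *
s=read_state();R=cv2.Rodrigues(s['tcp_rot'])[0]
p=wonz(s,263.1,179.6,.181);print(p, R.T@(p-s['tcp_pos']))
q=wonz(s,220+297/7,130+185/7,.068);print('ring',q,R.T@(q-s['tcp_pos']))
a=wonz(s,220+308/7,130+258/7,.181);b=wonz(s,220+293/7,130+437/7,.181);print(np.linalg.norm(a-b),np.degrees(np.arctan2(*(b-a)[1::-1])))
E
```

```text
[ 0.54178477 -0.16473317  0.181     ] [-0.00276914  0.00341737  0.13294172]
ring [ 0.54197887 -0.16417173  0.068     ] [-0.0023391   0.00379271  0.24594184]
0.0267702366545778 -69.93498491544109
```

Emit:
step_arm:
  moves: "-0.025 0.036 0 0 0 0.027 0;-0.025 0.036 0.3 0 0 0.027 0;-0.025 0.036 0.6 0 0 0.027 0;-0.025 0.036 0.9 0 0 0.027 0;-0.025 0.036 0.9 0 0 0.027 0"

```text
t: 3.57
tcp_pos: [0.5401, -0.1638, 0.2181]
tcp_rot: [-1.807, -2.562, 0.003]
force: [-0.4, -0.4, -0.9]
gripper_width: 0.997
gripper_force: 0.0
```

Emit:
step_arm:
  moves: "0 0 0.3 0 0 0 0;0 0 0.6 0 0 0 0;0 0 0.66 0 0 0 0;0 0 0.66 0 0 0 0;0 0 0.66 0 0 0 150;0 0 0.66 0 0 0 150;0 0 0.66 0 0 0 150;0 0 0.66 0 0 0 150;0 0 0.66 0 0 0 150"

```text
t: 4.32
tcp_pos: [0.5419, -0.1658, 0.1587]
tcp_rot: [1.813, 2.564, 0.0]
force: [0.1, 1.2, 1.0]
gripper_width: 0.411
gripper_force: 0.0
```

```bash
python3 - <<'E'
from h import *
s=read_state();print(s);save('wrist','w2.png')
i=cv2.imread('pics/w2.png');cv2.imwrite('pics/w2c.png',np.clip(cv2.resize(i[110:350,140:380],None,fx=2.4,fy=2.4)*1.4,0,255).astype(np.uint8))
E
```

```text
{'t': 4.3167, 'joint_pos': array([-3.41945789e-01, -1.01131226e-01,  1.74918697e+00, -4.35952985e-06,
        1.49244425e+00, -6.81977415e-01]), 'dq': array([-0.00038488,  0.00125721,  0.0062431 , -0.00030703, -0.00306541,
        0.00032953]), 'joint_efforts': array([ 6.54459768e-02, -5.39821744e+01, -6.26936674e+01,  1.92824853e-03,
        1.20000495e-02, -4.21609457e-04]), 'tcp_pos': array([ 0.54186759, -0.1658    ,  0.15871786]), 'tcp_rot': array([1.81294116e+00, 2.56441649e+00, 4.56760333e-04]), 'force': array([0.10936937, 1.237256  , 0.97385125]), 'wrist_torque': array([-0.02622655, -0.00904415, -0.06141837]), 'gripper_force': 0.0, 'gripper_width': 0.41129487943991244}
```

View pics/w2c.png

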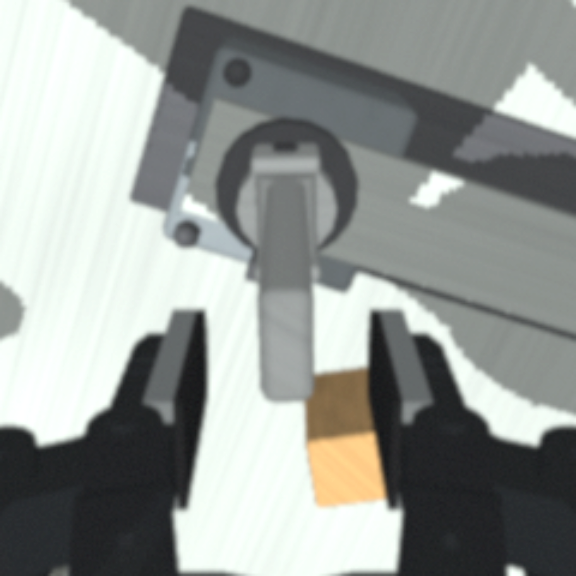

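The lever stands at crop columns 262–313, centred between the pads (207 and 372) and square to them. Closing now.

Emit:
step_arm:
  moves: "0 0 0 0 0 0 255;0 0 0 0 0 0 255;0 0 0 0 0 0 255;0 0 0 0 0 0 255;0 0 0 0 0 0 255;0 0 0 0 0 0 255;0 0 0 0 0 0 255;0 0 0 0 0 0 255"

```text
t: 5.03
tcp_pos: [0.5417, -0.1657, 0.158]
tcp_rot: [1.813, 2.565, 0.0]
force: [-0.2, -0.3, 4.2]
gripper_width: 0.11
gripper_force: 59.3
```

```bash
cat > st.py <<'E'
from h import *
s=read_state();R=cv2.Rodrigues(s['tcp_rot'])[0]
print('t',s['t'],'p',s['tcp_pos'].round(4),'yaw_y',np.degrees(np.arctan2(R[1,1],R[0,1])).round(2),'zaxis',R[:,2].round(3),'F',s['force'].round(1),'M',s['wrist_torque'].round(3),'j',s['joint_pos'].round(3),'g',round(s['gripper_width'],3),s['gripper_force'])
E
python3 st.py
```

```text
t 5.0333 p [ 0.5417 -0.1657  0.158 ] yaw_y 19.48 zaxis [ 0. -0. -1.] F [-0.2 -0.3  4.2] M [-0.004  0.018  0.04 ] j [-0.342 -0.101  1.75  -0.     1.492 -0.682] g 0.11 59.32152807712555
```

Emit:
step_arm:
  moves: "0 0 0.002 0 0 0.03 255;0 0 0.005 0 0 0.06 255;0 0 0.007 0 0 0.09 255;0 0 0.01 0 0 0.12 255;0 0 0.012 0 0 0.15 255;0 0 0.015 0 0 0.18 255;0 0 0.017 0 0 0.21 255;0 0 0.02 0 0 0.24 255;0 0 0.022 0 0 0.27 255;0 0 0.025 0 0 0.3 255;0 0 0.027 0 0 0.33 255;0 0 0.027 0 0 0.33 255"

```text
t: 6.03
tcp_pos: [0.5416, -0.1657, 0.1553]
tcp_rot: [2.85, 1.321, -0.0]
force: [-1.8, 0.0, 6.4]
gripper_width: 0.111
gripper_force: 59.4
```

```bash
python3 st.py
```

```text
t 6.0333 p [ 0.5416 -0.1657  0.1553] yaw_y -40.28 zaxis [ 0. -0. -1.] F [-1.8  0.   6.4] M [-0.042  0.322 -0.069] j [-0.342 -0.099  1.753 -0.     1.488  0.361] g 0.111 59.39057528972626
```

Emit:
step_arm:
  moves: "0 0 0.002 0 0 0.02 255;0 0 0.004 0 0 0.04 255;0 0 0.005 0 0 0.06 255;0 0 0.006 0 0 0.08 255;0 0 0.006 0 0 0.08 255"

```text
t: 6.45
tcp_pos: [0.5416, -0.1657, 0.1547]
tcp_rot: [2.992, 0.957, -0.0]
force: [-2.0, 1.0, 4.8]
gripper_width: 0.113
gripper_force: 59.4
```

```bash
python3 st.py
```

```text
t 6.45 p [ 0.5416 -0.1657  0.1547] yaw_y -54.53 zaxis [-0. -0. -1.] F [-2.   1.   4.8] M [ 0.087  0.378 -0.048] j [-0.342 -0.099  1.754 -0.     1.487  0.61 ] g 0.113 59.401872754096985
```

Emit:
step_arm:
  moves: "0 0 0.002 0 0 0.02 255;0 0 0.004 0 0 0.04 255;0 0 0.005 0 0 0.06 255;0 0 0.005 0 0 0.06 255"

```text
t: 6.78
tcp_pos: [0.5415, -0.1657, 0.1542]
tcp_rot: [-3.069, -0.672, 0.0]
force: [-1.4, 1.0, 5.3]
gripper_width: 0.108
gripper_force: 59.4
```

```bash
python3 st.py
```

```text
t 6.7833 p [ 0.5415 -0.1657  0.1542] yaw_y -65.3 zaxis [-0.  0. -1.] F [-1.4  1.   5.3] M [ 0.1    0.373 -0.03 ] j [-0.342 -0.099  1.755  0.     1.486  0.798] g 0.108 59.4269460439682
```

Unbound so far after 85°. Continuing in 10° steps, checking Mz after each.

Emit:
step_arm:
  moves: "0 0 0.002 0 0 0.02 255;0 0 0.004 0 0 0.04 255;0 0 0.005 0 0 0.06 255;0 0 0.005 0 0 0.06 255"

```text
t: 7.12
tcp_pos: [0.5415, -0.1656, 0.1537]
tcp_rot: [-3.118, -0.38, 0.0]
force: [-1.5, 0.7, 5.5]
gripper_width: 0.114
gripper_force: 59.4
```

```bash
python3 st.py
```

```text
t 7.1167 p [ 0.5415 -0.1656  0.1537] yaw_y -76.1 zaxis [-0.  0. -1.] F [-1.5  0.7  5.5] M [ 0.151  0.334 -0.013] j [-0.342 -0.099  1.755  0.     1.485  0.986] g 0.114 59.44785833358765
```

Emit:
step_arm:
  moves: "0 0 0.002 0 0 0.02 255;0 0 0.004 0 0 0.04 255;0 0 0.005 0 0 0.06 255;0 0 0.005 0 0 0.06 255"

```text
t: 7.45
tcp_pos: [0.5416, -0.1656, 0.1532]
tcp_rot: [-3.14, -0.085, 0.0]
force: [-2.1, 1.6, 5.7]
gripper_width: 0.113
gripper_force: 59.5
```

```bash
python3 st.py
```

```text
t 7.45 p [ 0.5416 -0.1656  0.1532] yaw_y -86.9 zaxis [-0.  0. -1.] F [-2.1  1.6  5.7] M [ 0.204  0.379 -0.001] j [-0.342 -0.098  1.756  0.     1.484  1.175] g 0.113 59.46739733219147
```

Emit:
step_arm:
  moves: "0 0 0.002 0 0 0.02 255;0 0 0.004 0 0 0.04 255;0 0 0.005 0 0 0.06 255;0 0 0.005 0 0 0.06 255"

```text
t: 7.78
tcp_pos: [0.5417, -0.1656, 0.153]
tcp_rot: [-3.135, 0.211, -0.0]
force: [-2.0, 1.6, 8.3]
gripper_width: 0.109
gripper_force: 59.7
```

```bash
python3 st.py
```

```text
t 7.7833 p [ 0.5417 -0.1656  0.153 ] yaw_y -97.69 zaxis [ 0.  0. -1.] F [-2.   1.6  8.3] M [0.246 0.514 0.189] j [-0.342 -0.098  1.756  0.     1.484  1.363] g 0.109 59.74621117115021
```

Emit:
step_arm:
  moves: "0 0 0.002 0 0 0.02 255;0 0 0.003 0 0 0.04 255;0 0 0.003 0 0 0.04 255"

```text
t: 8.03
tcp_pos: [0.5417, -0.1656, 0.1529]
tcp_rot: [3.115, -0.407, 0.001]
force: [-3.1, 1.7, 8.7]
gripper_width: 0.113
gripper_force: 60.1
```

```bash
python3 st.py
```

```text
t 8.0333 p [ 0.5417 -0.1656  0.1529] yaw_y -104.87 zaxis [ 0.001 -0.    -1.   ] F [-3.1  1.7  8.7] M [0.347 0.5   0.361] j [-0.342 -0.098  1.756  0.     1.483  1.489] g 0.113 60.08040829206948
```

Bound at about -93°: torque is rising at ~1.4 N m/rad. I'll add 11° more and hold.

Emit:
step_arm:
  moves: "0 0 0 0 0 0.02 255;0 0 0 0 0 0.04 255;0 0 0 0 0 0.06 255;0 0 0 0 0 0.06 255;0 0 0 0 0 0.06 255;0 0 0 0 0 0.06 255"

```text
t: 8.53
tcp_pos: [0.5418, -0.1656, 0.1529]
tcp_rot: [-3.064, 0.691, -0.001]
force: [-2.2, 2.2, 9.7]
gripper_width: 0.111
gripper_force: 60.6
```

```bash
python3 st.py;python3 -c "
from h import *
save('wrist','w3.png')
i=cv2.imread('pics/w3.png');cv2.imwrite('pics/w3c.png',np.clip(cv2.resize(i[110:350,140:380],None,fx=2.4,fy=2.4)*1.4,0,255).astype(np.uint8))"
```

```text
t 8.5333 p [ 0.5418 -0.1656  0.1529] yaw_y -115.43 zaxis [ 0.001 -0.    -1.   ] F [-2.2  2.2  9.7] M [0.302 0.471 0.601] j [-0.342 -0.098  1.756  0.     1.483  1.673] g 0.111 60.580232830834575
```

View pics/w3c.png

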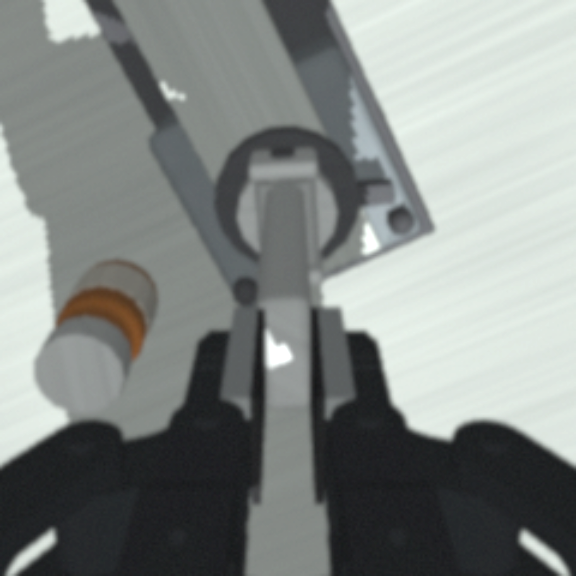

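Step 1 holds: the tab has rotated with the bolt to (378,185) in the crop, about 20° of twist, and the torque is 0.6 N m. Easing back a little, then releasing and raising.

Emit:
step_arm:
  moves: "0 0 0 0 0 -0.02 255;0 0 0 0 0 -0.04 255;0 0 0 0 0 -0.06 255;0 0 0 0 0 -0.06 200;0 0 0 0 0 -0.06 120;0 0 0 0 0 -0.06 60;0 0 0 0 0 -0.06 0;0 0 0 0 0 -0.06 0;0 0 0 0 0 -0.06 0;0 0 0 0 0 -0.06 0"

```text
t: 9.42
tcp_pos: [0.5416, -0.1657, 0.1521]
tcp_rot: [3.116, -0.403, -0.0]
force: [0.0, 0.8, 0.6]
gripper_width: 1.002
gripper_force: 0.0
```

Emit:
step_arm:
  moves: "0 0 -0.2 0 0 0 0;0 0 -0.5 0 0 0 0;0 0 -0.8 0 0 0 0;0 0 -1 0 0 0 0;0 0 -1 0 0 0 0;0 0 -1 0 0 0 0"

```text
t: 9.92
tcp_pos: [0.5419, -0.1658, 0.2532]
tcp_rot: [3.115, -0.403, 0.003]
force: [-0.2, 0.3, -0.3]
gripper_width: 0.999
gripper_force: 0.0
```

```bash
python3 st.py;python3 -c "
from h import *
save('wrist','w4.png')
s=read_state();c=wproj(s,[[.542,-.165,.13]])[0].astype(int);x,y=c[0]-60,max(0,c[1]-60);print(x,y)
i=cv2.imread('pics/w4.png');cv2.imwrite('pics/w4c.png',np.clip(cv2.resize(i[y:y+120,x:x+120],None,fx=5,fy=5,interpolation=cv2.INTER_CUBIC)*1.4,0,255).astype(np.uint8))"
```

```text
t 9.9167 p [ 0.5419 -0.1658  0.2532] yaw_y -104.73 zaxis [ 0.002 -0.001 -1.   ] F [-0.2  0.3 -0.3] M [-0.054  0.005  0.009] j [-0.342 -0.129  1.622 -0.     1.646  1.486] g 0.999 0.0
198 120
```

View pics/w4c.png

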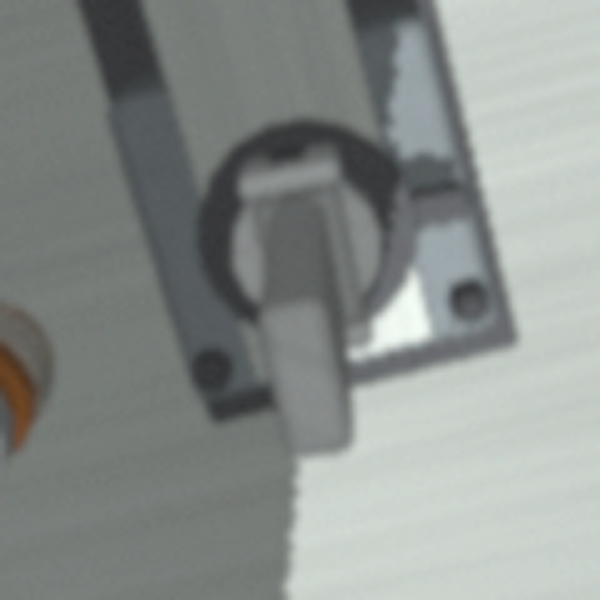

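Lever leans 9° from the tool in the picture and the tab is at (435,200), both consistent with the fold direction at about -96°. I'll place the shut fingers behind the lever.

Emit:
step_arm:
  moves: "-0.03 -0.2 0 0 0 -0.03 255;-0.06 -0.395 0 0 0 -0.049 255;-0.06 -0.395 0 0 0 -0.049 255;-0.06 -0.395 0 0 0 -0.049 255;-0.06 -0.395 0 0 0 -0.049 255;-0.06 -0.395 0 0 0 -0.049 255;-0.06 -0.395 0 0 0 -0.049 255;-0.06 -0.395 0 0 0 -0.049 255;-0.06 -0.395 0.3 0 0 -0.049 255;-0.06 -0.395 0.6 0 0 -0.049 255;-0.06 -0.395 0.78 0 0 -0.049 255;-0.06 -0.395 0.78 0 0 -0.049 255;-0.06 -0.395 0.78 0 0 -0.049 255"

```text
t: 11.05
tcp_pos: [0.5456, -0.1261, 0.1741]
tcp_rot: [-3.137, 0.162, 0.002]
force: [-0.4, -0.6, 0.3]
gripper_width: -0.002
gripper_force: 0.0
```

```bash
python3 st.py;python3 - <<'E'
from h import *
s=read_state();p=s['tcp_pos'];R=cv2.Rodrigues(s['tcp_rot'])[0]
b=np.array([.5417,-.1652,.086]);d=R.T@(b-p);print(d)
for a in range(0,91,10):
    t=np.radians(a);u=.07*np.sin(t)-.006*np.cos(t)-.0145;z=.086+.07*np.cos(t)+.006*np.sin(t)+.019
    print(a,((d[1]+u)*10).round(3),((p[2]-z)*10).round(3))
E
```

```text
t 11.05 p [ 0.5456 -0.1261  0.1741] yaw_y -95.92 zaxis [-0.001  0.    -1.   ] F [-0.4 -0.6  0.3] M [-0.042  0.013  0.032] j [-0.273 -0.121  1.743 -0.     1.521  1.401] g -0.002 0.0
[0.00028225 0.03928203 0.08808916]
0 0.188 -0.009
10 0.31 -0.009
20 0.431 0.013
30 0.546 0.055
40 0.652 0.116
50 0.745 0.195
60 0.824 0.289
70 0.885 0.395
80 0.927 0.51
90 0.948 0.631
```

Emit:
step_arm:
  moves: "0 0.1 0 0 0 0 255;0 0.188 -0.005 0 0 0 255;0 0.25 -0.01 0 0 0 255;0 0.31 -0.009 0 0 0 255;0 0.37 0 0 0 0 255;0 0.431 0.013 0 0 0 255;0 0.431 0.013 0 0 0 255"

```text
t: 11.63
tcp_pos: [0.5412, -0.1699, 0.1726]
tcp_rot: [3.137, -0.163, -0.001]
force: [-0.1, -0.9, 0.2]
gripper_width: 0.003
gripper_force: 0.0
```

```bash
python3 st.py;python3 -c "
from h import *
save('side','s5.png');save('wrist','w5.png')
i=cv2.imread('pics/s5.png')[185:285,220:335];j=cv2.imread('pics/w5.png')[90:290,160:360]
cv2.imwrite('pics/c5.png',np.clip(np.hstack([cv2.resize(i,(400,400)),cv2.resize(j,(400,400))])*1.3,0,255).astype(np.uint8))"
```

```text
t 11.6333 p [ 0.5412 -0.1699  0.1726] yaw_y -95.95 zaxis [-0. -0. -1.] F [-0.1 -0.9  0.2] M [-0.052  0.01  -0.009] j [-0.349 -0.105  1.73  -0.     1.517  1.325] g 0.003 0.0
```

View pics/c5.png

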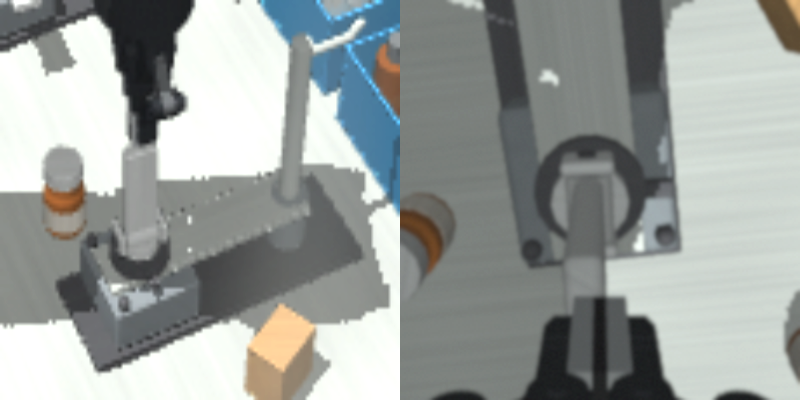

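```bash
python3 -c "
from h import *
print(tip_reach() if callable(tip_reach) else tip_reach)
s=read_state();p=s['tcp_pos'];R=cv2.Rodrigues(s['tcp_rot'])[0]
b=np.array([.5417,-.1652,.086]);f=R[:,1]
for a in (0,10,15,20,25):
  t=np.radians(a);print(a,wproj(s,[b+f*.09*np.sin(t)+np.array([0,0,.09*np.cos(t)])+k*R[:,0] for k in(-.014,.014)]).round(0).tolist(), proj('side',b+f*.09*np.sin(t)+np.array([0,0,.09*np.cos(t)])).round(1).tolist())
print('tip',wproj(s,[p+R@np.array([x,y,.019]) for x,y in((.011,-.0145),(.011,.0145),(0,0))]).round(0).tolist(),proj('side',p+R@np.array([0,0,.019])).round(1))
g=cv2.imread('pics/w5.png',0)
for r in(190,210,225,235,240,250,260):print(r,g[r,232:285:2].tolist())
"
```

```text
0.019
0 [[252.0, 262.0], [252.0, 218.0]] [[260.2, 220.9]]
10 [[279.0, 261.0], [280.0, 217.0]] [[262.1, 225.2]]
15 [[291.0, 259.0], [293.0, 216.0]] [[263.0, 227.6]]
20 [[303.0, 257.0], [305.0, 214.0]] [[263.8, 230.1]]
25 [[314.0, 255.0], [317.0, 213.0]] [[264.7, 232.7]]
tip [[236.0, 209.0], [282.0, 209.0], [259.0, 225.0]] [[260.6 227.2]]
190 [46, 50, 96, 108, 108, 102, 86, 78, 77, 78, 78, 79, 77, 76, 75, 91, 89, 94, 110, 111, 110, 79, 47, 48, 47, 80, 123]
210 [73, 73, 93, 98, 93, 75, 73, 78, 79, 78, 78, 78, 78, 77, 73, 78, 87, 81, 79, 91, 99, 98, 104, 150, 191, 139, 131]
225 [93, 94, 94, 94, 89, 89, 101, 108, 108, 107, 107, 108, 107, 102, 92, 108, 162, 164, 164, 164, 165, 164, 165, 165, 165, 165, 165]
235 [98, 99, 98, 98, 99, 90, 101, 107, 109, 108, 106, 106, 103, 101, 93, 103, 159, 164, 164, 163, 163, 163, 163, 162, 162, 162, 162]
240 [94, 96, 96, 95, 96, 88, 98, 92, 68, 68, 67, 68, 52, 22, 20, 37, 66, 69, 68, 68, 99, 159, 165, 166, 165, 165, 165]
250 [93, 64, 30, 23, 23, 22, 29, 62, 67, 68, 68, 67, 48, 22, 20, 33, 63, 68, 69, 68, 67, 41, 24, 24, 23, 28, 77]
260 [28, 23, 23, 24, 24, 25, 44, 67, 67, 67, 68, 68, 44, 22, 20, 30, 62, 68, 68, 67, 68, 59, 24, 22, 24, 23, 26]
```

The fingers passed over the lever without touching it: it is still upright in both views and no force showed. So the tips sit higher than assumed. I'll retract, go 35 mm lower and push until a force appears.

Emit:
step_arm:
  moves: "0 -0.2 0 0 0 0 255;0 -0.43 0 0 0 0 255;0 -0.43 0 0 0 0 255;0 -0.43 0.2 0 0 0 255;0 -0.43 0.35 0 0 0 255;0 -0.43 0.35 0 0 0 255"

```text
t: 12.23
tcp_pos: [0.5447, -0.1256, 0.135]
tcp_rot: [-3.137, 0.161, 0.006]
force: [0.7, 0.6, -1.6]
gripper_width: 0.001
gripper_force: 0.0
```

Emit:
step_arm:
  moves: "0 0.1 0 0 0 0 255;0 0.15 0 0 0 0 255;0 0.2 0 0 0 0 255;0 0.24 0 0 0 0 255;0 0.27 0 0 0 0 255;0 0.3 0 0 0 0 255"

```text
t: 12.73
tcp_pos: [0.5431, -0.1562, 0.1389]
tcp_rot: [-3.137, 0.162, -0.002]
force: [1.8, 5.2, 3.6]
gripper_width: -0.003
gripper_force: 2.8
```

```bash
python3 st.py; python3 -c "
from h import *
s=read_state();g=grab_frame('wrist');g=cv2.cvtColor(g,cv2.COLOR_RGB2GRAY)
for r in range(190,276,8):print(r,g[r,226:300:3].tolist())
"
```

```text
t 12.7333 p [ 0.5431 -0.1562  0.1389] yaw_y -95.91 zaxis [ 0.001  0.    -1.   ] F [1.8 5.2 3.6] M [ 0.75  -0.208  0.046] j [-3.260e-01 -9.500e-02  1.776e+00  1.000e-03  1.459e+00  1.348e+00] g -0.003 2.813396234996617
190 [72, 76, 78, 78, 79, 48, 48, 49, 50, 59, 91, 107, 107, 105, 106, 102, 99, 98, 95, 95, 97, 62, 50, 50, 50]
198 [70, 76, 77, 78, 71, 48, 49, 50, 69, 115, 116, 89, 101, 83, 82, 83, 83, 82, 80, 91, 114, 116, 83, 50, 48]
206 [81, 74, 77, 77, 78, 52, 50, 48, 104, 117, 117, 91, 99, 82, 77, 83, 84, 84, 82, 81, 106, 118, 113, 52, 71]
214 [102, 70, 77, 78, 78, 76, 57, 49, 56, 113, 115, 93, 98, 86, 72, 78, 82, 84, 84, 83, 82, 94, 72, 74, 133]
222 [101, 77, 76, 77, 76, 77, 78, 84, 86, 53, 54, 85, 96, 92, 71, 71, 80, 82, 84, 82, 84, 83, 98, 201, 196]
230 [102, 96, 48, 48, 47, 45, 78, 78, 103, 103, 104, 85, 89, 91, 72, 72, 73, 79, 81, 84, 84, 84, 82, 82, 175]
238 [103, 103, 99, 88, 91, 97, 96, 83, 80, 81, 75, 81, 75, 87, 81, 70, 72, 74, 80, 82, 84, 84, 82, 82, 80]
246 [103, 102, 103, 103, 98, 98, 98, 75, 72, 73, 57, 22, 40, 72, 72, 71, 69, 69, 74, 81, 84, 89, 91, 91, 92]
254 [104, 102, 56, 25, 27, 26, 34, 72, 72, 72, 51, 22, 35, 71, 73, 74, 51, 26, 47, 89, 108, 115, 113, 113, 113]
262 [104, 95, 29, 26, 26, 27, 49, 72, 71, 72, 45, 24, 31, 71, 73, 71, 65, 28, 25, 26, 39, 84, 110, 112, 114]
270 [105, 62, 24, 26, 27, 26, 61, 71, 72, 71, 47, 22, 31, 72, 72, 71, 70, 24, 27, 23, 23, 38, 116, 116, 113]
```

```bash
python3 -c "
from h import *
s=read_state();R=cv2.Rodrigues(s['tcp_rot'])[0];b=np.array([.5417,-.1652,.086]);f=R[:,1];Z=np.array([0,0,1.])
for a in (0,4,8,12,16,20,24):
  t=np.radians(a);d=f*np.sin(t)+Z*np.cos(t);n=f*np.cos(t)-Z*np.sin(t)
  print(a,wproj(s,[b+.09*d+k*R[:,0]+m*n for k in(.014,-.014) for m in (-.006,.006)]).round(0).tolist())
g=cv2.cvtColor(grab_frame('wrist'),cv2.COLOR_RGB2GRAY)
for r in (250,266,280,290,300):print(r,g[r,270:330:3].tolist())
"
```

```text
0 [[265.0, 248.0], [291.0, 248.0], [264.0, 300.0], [289.0, 300.0]]
4 [[279.0, 249.0], [305.0, 248.0], [277.0, 300.0], [302.0, 299.0]]
8 [[292.0, 248.0], [318.0, 247.0], [290.0, 300.0], [314.0, 298.0]]
12 [[306.0, 248.0], [330.0, 245.0], [303.0, 299.0], [326.0, 296.0]]
16 [[319.0, 246.0], [342.0, 243.0], [315.0, 298.0], [337.0, 293.0]]
20 [[331.0, 245.0], [353.0, 241.0], [327.0, 296.0], [348.0, 290.0]]
24 [[343.0, 243.0], [363.0, 238.0], [338.0, 293.0], [357.0, 287.0]]
250 [72, 64, 26, 47, 76, 101, 109, 110, 112, 112, 112, 108, 109, 173, 172, 171, 171, 170, 169, 169]
266 [73, 71, 36, 26, 25, 25, 31, 109, 113, 111, 109, 107, 111, 175, 174, 173, 173, 172, 172, 171]
280 [27, 25, 25, 24, 25, 22, 25, 32, 93, 116, 116, 111, 112, 172, 173, 173, 172, 173, 173, 174]
290 [24, 25, 25, 26, 22, 25, 24, 25, 25, 25, 47, 85, 113, 170, 173, 154, 37, 25, 25, 26]
300 [24, 24, 25, 26, 25, 23, 23, 25, 24, 25, 24, 25, 26, 24, 24, 21, 23, 26, 23, 25]
```

Contact: the lever is tilted about 5° by a push of 5 N. Continuing along the arc.

Emit:
step_arm:
  moves: "0 0.05 0 0 0 0 255;0 0.1 0 0 0 0 255;0 0.14 0 0 0 0 255;0 0.18 0.01 0 0 0 255;0 0.22 0.02 0 0 0 255;0 0.24 0.02 0 0 0 255;0 0.24 0.02 0 0 0 255"

```text
t: 13.42
tcp_pos: [0.5402, -0.1796, 0.1356]
tcp_rot: [-3.136, 0.162, 0.001]
force: [2.3, 6.7, -1.5]
gripper_width: 0.002
gripper_force: 2.7
```

```bash
python3 st.py; cat > an.py <<'E'
from h import *
s=read_state();R=cv2.Rodrigues(s['tcp_rot'])[0];b=np.array([.5417,-.1652,.086]);f=R[:,1];Z=np.array([0,0,1.])
print('tcp u,z',f@(s['tcp_pos']-b),s['tcp_pos'][2]-.086)
for a in range(0,91,10):
  t=np.radians(a);d=f*np.sin(t)+Z*np.cos(t);n=f*np.cos(t)-Z*np.sin(t)
  print(a,wproj(s,[b+.09*d+k*R[:,0]+m*n for k in(.014,) for m in (-.006,.006)]).round(0).tolist(),proj('side',[b+.09*d-.006*n,b+.09*d+.006*n]).round(0).tolist())
E
python3 an.py; python3 -c "
from h import *
g=cv2.cvtColor(grab_frame('wrist'),cv2.COLOR_RGB2GRAY)
for r in (205,220,235,245,255):print(r,g[r,240:400:4].tolist())
"
```

```text
t 13.4167 p [ 0.5402 -0.1796  0.1356] yaw_y -95.9 zaxis [-0.     0.001 -1.   ] F [ 2.3  6.7 -1.5] M [ 1.025 -0.307  0.055] j [-3.660e-01 -8.200e-02  1.769e+00  1.000e-03  1.455e+00  1.307e+00] g 0.002 2.735094019153621
tcp u,z 0.014423932278950464 0.049609832110102586
0 [[212.0, 251.0], [239.0, 251.0]] [[260.0, 219.0], [261.0, 222.0]]
10 [[248.0, 251.0], [274.0, 248.0]] [[261.0, 223.0], [263.0, 227.0]]
20 [[282.0, 247.0], [305.0, 243.0]] [[263.0, 228.0], [265.0, 232.0]]
30 [[312.0, 242.0], [331.0, 236.0]] [[265.0, 233.0], [266.0, 238.0]]
40 [[336.0, 234.0], [350.0, 227.0]] [[266.0, 239.0], [268.0, 243.0]]
50 [[354.0, 225.0], [363.0, 218.0]] [[268.0, 244.0], [269.0, 249.0]]
60 [[365.0, 216.0], [369.0, 210.0]] [[269.0, 250.0], [270.0, 254.0]]
70 [[370.0, 208.0], [370.0, 201.0]] [[270.0, 255.0], [270.0, 259.0]]
80 [[370.0, 199.0], [367.0, 194.0]] [[270.0, 260.0], [271.0, 263.0]]
90 [[366.0, 192.0], [360.0, 187.0]] [[271.0, 264.0], [270.0, 267.0]]
205 [85, 90, 87, 84, 83, 81, 59, 49, 54, 78, 78, 78, 116, 90, 176, 175, 175, 174, 174, 173, 173, 173, 173, 172, 172, 171, 172, 171, 172, 171, 171, 172, 173, 173, 175, 176, 176, 176, 177, 176]
220 [85, 85, 85, 84, 86, 90, 86, 85, 85, 82, 72, 50, 49, 82, 173, 172, 172, 171, 170, 170, 170, 172, 172, 173, 174, 174, 175, 174, 175, 174, 173, 174, 173, 174, 173, 175, 176, 176, 176, 176]
235 [120, 85, 83, 87, 86, 86, 85, 83, 86, 90, 88, 85, 84, 83, 81, 144, 174, 174, 174, 174, 174, 174, 174, 174, 173, 174, 174, 175, 173, 173, 173, 174, 174, 175, 175, 176, 178, 178, 179, 179]
245 [104, 103, 71, 72, 57, 22, 70, 72, 73, 86, 83, 90, 107, 109, 110, 111, 105, 166, 168, 168, 168, 168, 169, 169, 171, 171, 171, 172, 171, 171, 170, 169, 169, 169, 170, 172, 173, 175, 176, 177]
255 [25, 36, 71, 71, 51, 20, 68, 73, 71, 26, 33, 88, 108, 109, 111, 113, 107, 168, 173, 174, 174, 174, 175, 174, 175, 172, 174, 172, 172, 149, 100, 100, 101, 101, 102, 102, 157, 179, 179, 179]
```

Lever is at ~20°, which puts the effective tips about 25 mm behind the TCP and near the lever's end. Lowering as I go.

Emit:
step_arm:
  moves: "0 0 0.04 0 0 0 255;0 0.03 0.08 0 0 0 255;0 0.065 0.125 0 0 0 255;0 0.1 0.16 0 0 0 255;0 0.135 0.19 0 0 0 255;0 0.17 0.22 0 0 0 255;0 0.193 0.245 0 0 0 255;0 0.193 0.245 0 0 0 255"

```text
t: 14.13
tcp_pos: [0.5388, -0.1997, 0.1124]
tcp_rot: [3.136, -0.162, 0.003]
force: [1.3, 0.9, 10.8]
gripper_width: 0.0
gripper_force: 4.6
```

```bash
python3 st.py; python3 an.py; python3 -c "
from h import *
g=cv2.cvtColor(grab_frame('wrist'),cv2.COLOR_RGB2GRAY)
for r in (205,215,225,235,245,255):print(r,g[r,240:400:4].tolist())
"
```

```text
t 14.1333 p [ 0.5388 -0.1997  0.1124] yaw_y -95.92 zaxis [ 0.002 -0.001 -1.   ] F [ 1.3  0.9 10.8] M [ 0.305 -0.195  0.05 ] j [-0.399 -0.058  1.785 -0.     1.413  1.275] g 0.0 4.59287419449538
tcp u,z 0.03459872190043877 0.026442680521004236
0 [[150.0, 284.0], [182.0, 284.0]] [[260.0, 219.0], [261.0, 222.0]]
10 [[192.0, 283.0], [224.0, 280.0]] [[261.0, 223.0], [263.0, 227.0]]
20 [[234.0, 278.0], [263.0, 272.0]] [[263.0, 228.0], [265.0, 232.0]]
30 [[272.0, 270.0], [296.0, 262.0]] [[265.0, 233.0], [266.0, 237.0]]
40 [[302.0, 259.0], [321.0, 250.0]] [[266.0, 239.0], [268.0, 243.0]]
50 [[325.0, 248.0], [337.0, 238.0]] [[268.0, 244.0], [269.0, 249.0]]
60 [[340.0, 236.0], [346.0, 227.0]] [[269.0, 250.0], [270.0, 254.0]]
70 [[347.0, 224.0], [349.0, 216.0]] [[270.0, 255.0], [270.0, 259.0]]
80 [[349.0, 214.0], [347.0, 207.0]] [[270.0, 260.0], [271.0, 263.0]]
90 [[346.0, 205.0], [341.0, 198.0]] [[271.0, 264.0], [270.0, 267.0]]
205 [53, 53, 47, 46, 47, 49, 57, 51, 75, 181, 179, 179, 178, 178, 177, 177, 176, 176, 176, 177, 177, 178, 179, 178, 179, 178, 179, 179, 179, 179, 180, 180, 181, 182, 183
[... 310 characters left out ...]
, 179, 179, 179, 179, 179, 179, 178, 178, 178, 177, 178, 178, 178, 180, 182, 184, 186, 186, 186, 187, 187, 186]
235 [107, 107, 107, 106, 105, 103, 103, 106, 106, 107, 105, 101, 96, 91, 90, 88, 86, 87, 114, 156, 176, 178, 177, 178, 178, 178, 179, 179, 179, 180, 180, 181, 181, 181, 180, 181, 182, 183, 185, 184]
245 [109, 108, 75, 75, 58, 26, 72, 75, 80, 107, 105, 104, 103, 103, 105, 107, 107, 104, 101, 103, 105, 105, 152, 181, 182, 181, 182, 182, 182, 181, 181, 182, 182, 182, 184, 184, 186, 187, 187, 187]
255 [26, 39, 75, 75, 52, 23, 70, 74, 74, 27, 24, 26, 84, 109, 108, 107, 105, 104, 106, 113, 107, 104, 163, 176, 177, 179, 179, 179, 180, 180, 180, 178, 178, 178, 176, 178, 180, 181, 182, 185]
```

The model matches: predicted 45°, seen about 43°. Continuing to ~75°.

Emit:
step_arm:
  moves: "0 0.04 0.045 0 0 0 255;0 0.075 0.09 0 0 0 255;0 0.107 0.137 0 0 0 255;0 0.13 0.19 0 0 0 255;0 0.15 0.24 0 0 0 255;0 0.167 0.293 0 0 0 255;0 0.167 0.293 0 0 0 255"

```text
t: 14.77
tcp_pos: [0.5374, -0.217, 0.0831]
tcp_rot: [3.135, -0.162, 0.004]
force: [3.2, -4.2, 11.2]
gripper_width: 0.005
gripper_force: 5.3
```

```bash
python3 st.py; python3 an.py|sed -n '1p;6,12p'; python3 -c "
from h import *
g=cv2.cvtColor(grab_frame('wrist'),cv2.COLOR_RGB2GRAY)
for r in (205,215,225,235,245):print(r,g[r,280:380:4].tolist())
"
```

```text
t 14.7667 p [ 0.5374 -0.217   0.0831] yaw_y -95.92 zaxis [ 0.002 -0.003 -1.   ] F [ 3.2 -4.2 11.2] M [-0.803 -0.489 -0.045] j [-4.270e-01 -2.700e-02  1.804e+00 -1.000e-03  1.361e+00  1.247e+00] g 0.005 5.311823372030631
tcp u,z 0.051979705152847375 -0.0028704624147406904
40 [[263.0, 306.0], [288.0, 292.0]] [[266.0, 239.0], [268.0, 243.0]]
50 [[295.0, 287.0], [312.0, 273.0]] [[268.0, 244.0], [269.0, 249.0]]
60 [[316.0, 269.0], [325.0, 256.0]] [[269.0, 250.0], [270.0, 254.0]]
70 [[327.0, 252.0], [330.0, 240.0]] [[270.0, 255.0], [270.0, 259.0]]
80 [[331.0, 237.0], [330.0, 227.0]] [[270.0, 260.0], [271.0, 263.0]]
90 [[329.0, 224.0], [324.0, 216.0]] [[271.0, 264.0], [270.0, 267.0]]
205 [185, 183, 183, 183, 182, 182, 181, 182, 182, 184, 184, 185, 184, 185, 185, 184, 185, 186, 184, 185, 185, 185, 184, 184, 185]
215 [184, 182, 183, 182, 181, 181, 181, 181, 180, 180, 180, 181, 180, 181, 182, 182, 182, 183, 184, 184, 183, 183, 185, 186, 186]
225 [89, 89, 89, 89, 89, 88, 89, 87, 90, 91, 91, 93, 163, 185, 185, 185, 185, 184, 184, 185, 186, 186, 187, 188, 188]
235 [119, 119, 120, 120, 121, 120, 121, 120, 120, 121, 120, 120, 112, 185, 185, 185, 184, 185, 185, 185, 185, 185, 184, 184, 183]
245 [125, 124, 125, 124, 125, 125, 125, 125, 125, 124, 124, 122, 113, 183, 183, 183, 184, 184, 185, 185, 185, 186, 185, 186, 187]
```

Emit:
step_arm:
  moves: "0 0.01 0.04 0 0 0 255;0 0.015 0.08 0 0 0 255;0 0.02 0.11 0 0 0 255;0 0.02 0.11 0 0 0 255"

```text
t: 15.15
tcp_pos: [0.5374, -0.2188, 0.0727]
tcp_rot: [3.135, -0.162, 0.005]
force: [3.8, -3.8, 13.8]
gripper_width: -0.002
gripper_force: 6.7
```

```bash
python3 st.py; python3 an.py|sed -n '1p;9,12p'; python3 -c "
from h import *
g=cv2.cvtColor(grab_frame('wrist'),cv2.COLOR_RGB2GRAY)
print(g[200:270:2,300].tolist())
"
```

```text
t 15.15 p [ 0.5374 -0.2188  0.0727] yaw_y -95.92 zaxis [ 0.003 -0.003 -1.   ] F [ 3.8 -3.8 13.8] M [-0.61  -0.503  0.016] j [-4.300e-01 -1.800e-02  1.813e+00 -1.000e-03  1.343e+00  1.244e+00] g -0.002 6.6655941641056415
tcp u,z 0.05373985088262754 -0.013344162532855197
70 [[328.0, 265.0], [332.0, 251.0]] [[270.0, 255.0], [270.0, 259.0]]
80 [[332.0, 247.0], [331.0, 236.0]] [[270.0, 260.0], [271.0, 263.0]]
90 [[330.0, 233.0], [325.0, 223.0]] [[271.0, 264.0], [270.0, 267.0]]
[187, 188, 192, 191, 187, 184, 186, 188, 187, 185, 158, 97, 92, 103, 116, 122, 124, 122, 121, 125, 127, 126, 128, 127, 127, 127, 127, 128, 127, 126, 122, 123, 125, 125, 126]
```

Emit:
step_arm:
  moves: "0 0 0.02 0 0 0 255;0 0 0.03 0 0 0 255;0 0 0.03 0 0 0 255"

```text
t: 15.45
tcp_pos: [0.5378, -0.2191, 0.0708]
tcp_rot: [3.134, -0.162, 0.007]
force: [-0.2, -3.9, 20.2]
gripper_width: 0.001
gripper_force: 10.1
```

```bash
python3 st.py
```

```text
t 15.45 p [ 0.5378 -0.2191  0.0708] yaw_y -95.92 zaxis [ 0.004 -0.004 -1.   ] F [-0.2 -3.9 20.2] M [-0.66  -0.032  0.047] j [-0.43  -0.016  1.814 -0.002  1.338  1.244] g 0.001 10.108227431337582
```

Emit:
step_arm:
  moves: "0 0 0.02 0 0 0 255;0 0 0.02 0 0 0 255;0 0 0.02 0 0 0 255"

```text
t: 15.7
tcp_pos: [0.5382, -0.2194, 0.0698]
tcp_rot: [3.134, -0.162, 0.009]
force: [-0.8, -4.8, 25.1]
gripper_width: -0.0
gripper_force: 12.8
```

Emit:
step_arm:
  moves: "0 0 -0.3 0 0 0 255;0 0 -0.7 0 0 0 255;0 0 -1 0 0 0 255;0 0 -1 0 0 0 255;0 0 -1 0 0 0 255"

```text
t: 16.12
tcp_pos: [0.5369, -0.2181, 0.1679]
tcp_rot: [3.136, -0.162, 0.004]
force: [0.1, 0.5, -1.3]
gripper_width: 0.0
gripper_force: 0.0
```

Emit:
step_arm:
  moves: "0 0 -0.3 0 0 0 255;0 0 -0.7 0 0 0 255;0 0 -0.9 0 0 0 255;0 0 -0.9 0 0 0 255;0 0 -0.9 0 0 0 255"

```text
t: 16.53
tcp_pos: [0.5364, -0.2178, 0.2557]
tcp_rot: [3.137, -0.162, -0.0]
force: [-0.1, 0.1, -0.1]
gripper_width: 0.001
gripper_force: 0.0
```

```bash
python3 st.py;python3 an.py|tail -3; python3 -c "
from h import *
save('side','s6.png');save('wrist','w6.png')
i=cv2.imread('pics/s6.png')[185:285,220:335];j=cv2.imread('pics/w6.png')[80:280,160:360]
cv2.imwrite('pics/c6.png',np.clip(np.hstack([cv2.resize(i,(400,400)),cv2.resize(j,(400,400))])*1.3,0,255).astype(np.uint8))"
```

```text
t 16.5333 p [ 0.5364 -0.2178  0.2557] yaw_y -95.91 zaxis [-0. -0. -1.] F [-0.1  0.1 -0.1] M [-0.011 -0.004  0.072] j [-0.43  -0.101  1.593 -0.     1.65   1.244] g 0.001 0.0
70 [[289.0, 164.0], [292.0, 161.0]] [[270.0, 255.0], [270.0, 259.0]]
80 [[292.0, 161.0], [293.0, 158.0]] [[270.0, 260.0], [271.0, 263.0]]
90 [[293.0, 158.0], [292.0, 155.0]] [[271.0, 264.0], [270.0, 267.0]]
```

View pics/c6.png

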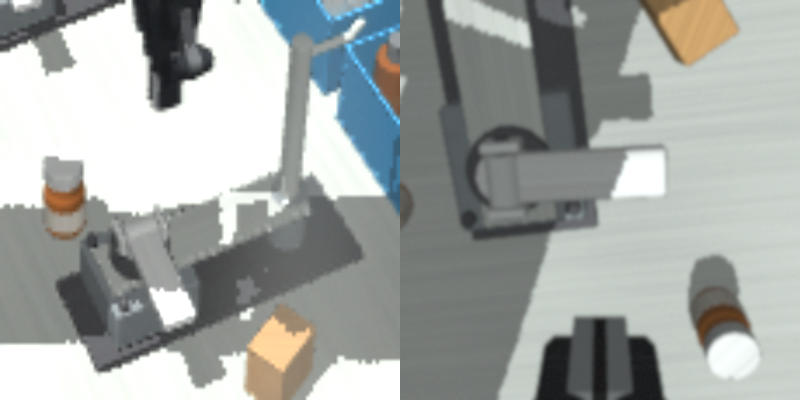

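The lever lies flat, pointing at about -96° with the ring's tab hidden beneath it, so the bolt is still bound. The vial and carton have not moved and the tool is clear.

```bash
python3 -c "
from station import *
print(hand_in())"
```

```text
the job is handed in; nothing more can be done
None
```

I screwed the bolt in until it was snug (ring twisted about 20°), folded the lever flat and let go, and handed the job in at about 16.5 s; the hand-in returned no verdict.

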